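Clamp the rye loaf in the ratchet cradle

ROBOT

A 7-joint arm with a two-finger parallel gripper is mounted at the origin on the work surface. World frame = base frame: x ahead of the robot, y to its left, z up, the work surface at z = 0. Lengths are in m, angles in rad, forces in N, time in s.
With the tool pointing down it reaches from about 0.425 to 0.825 m from the base axis. Payload 3.6 kg.
Tool frame: the origin (TCP) lies at the centre of the arm's flange, where the gripper is bolted on; the fingertips stand 186 mm ahead of it and the grasp point (between the pads) lies 167 mm ahead of it (manip.finger_overhang is the distance from the TCP to the fingertips, in m); z points along the fingers, y is the line along which they close (so a half turn about z gives the same grasp; the last joint's range is limited). The gripper opens to 93 mm and grips with 3 to 60 N. Pads are 15 mm wide; open, the fingers measure 128 mm over their backs; the gripper's body (75 mm by 188 mm) begins 65 mm behind the grasp point.
Start: joints at [1.256, 0.615, -0.013, 1.423, 0.008, 1.103, -0.04], TCP at [0.185, -0.623, 0.405] pointing down, gripper open.
Joint ranges: [-3.12, 3.12], [-0.3, 2.06], [-1.34, 1.32], [0.26, 2.42], [-1.36, 4.5], [0.01, 1.98], [-2.84, 2.84]. Speed limits (rad/s): [2.79, 2.79, 3.14, 3.14, 3.14, 3.14, 3.14].

INTERFACE

Orientations are given as a unit quaternion [x, y, z, w].
In Python, from rig import manip gives the robot as it stands.
- The arm moves only by the tool carry_out, never from a script. Its argument "motion" is a list of rows, each a list of 3 entries, a list of its own where there are three numbers: the opening, from -1 (shut) to 1 (fully open), so that 0 is half open, then the shift along the tool's x, y, z scaled (see below), then the turn about the tool's z scaled (see below). In form: [[fingers, [tx, ty, tz], yaw], ...]. A call has 1 to 20 rows; each row shifts and turns the commanded pose from where the row before left it, along the tool's axes as they then stand; what a row does not reach is not made up. The controller multiplies each number of a shift by 250 mm and each number of a turn by pi/4 rad. A row lasts 1/8 s, in which the tool goes at most 62.5 mm and 10.7 degrees, less where a joint would pass 70% of its speed; a pose out of reach is approached as far as the arm can. A call with a number of a shift or a turn outside -1 to 1 is refused whole. A call with a gripper value outside its range is refused whole. The fingers move at their own pace and stop on an object; the grip force is fixed at half the most. Time passes only in rows, so rows that do not move let the fingers close. It gives the time, the measured TCP pose, the force, the opening and the grip force at its end, in the units of the state.
- manip.read_state(): the state, without advancing time (a new reading comes with each control period).
- manip.capture(name): name is "scene" or "top"; returns a dict with "color" (384x512x3 uint8, red, green, blue), "camera_matrix" (3x3 intrinsics, pixels), "eye" and "rotation" of the camera in the world. Camera axes: x right, y up, looking along -z (the intrinsics and any distortion apply to the point x, -y, -z); pixel columns grow to the right and rows downward; lengths in m; the calibration is good to about 2 mm. A picture is of the moment at which its call begins. There is no depth.
- manip.job_done(): hands the job in; it is judged then, once.
The state is a dict: "time": time; "joints": joint angles; "dq": joint speeds; "joint_torque": joint torques, N m; "ee_pos": TCP position; "tool_rot": TCP orientation; "force": force on the tool from outside, world axes, zero at the start; "wrist_torque": the same for the moment, N m; "width": finger opening in m; "finger_force": force on a finger pad.
Only numpy, scipy, OpenCV 4.12 (cv2) and the standard library are available. Lean on these libraries where they do the work, as an engineer would, in place of code of your own. Each camera call takes 0.05 s, during which the arm holds its last target. There are 200 camera calls.

TASK

Lay the dark rye loaf on the wooden bed of the loaf cradle, between the orange jaw and the metal gauge stop. Then take hold of the cradle's lever by its black grip and pump it in full strokes, one click at a time, until the jaw holds the loaf firmly against the stop; stop pumping as soon as it is firm, because more strokes crush it. Leave the lever back at its rest and do not disturb the other things on the counter.

Things in the scene. Friction and masses are not known exactly. Their poses are not given: they have to be found in the camera images.
- rye_loaf: the dark brown rye loaf with three cuts on top: a stiff block 110 mm long (its x axis), 60 mm wide (y), 62 mm tall, about 0.3 kg; origin at the centre of its underside. It lies flat on the counter near the pale loaf and the green carton; the three may swap places. Clamped right it presses on the stop with 4 to 15 N, the lever back at rest; above 21 N at any moment it is crushed
- feeder: the fixed loaf cradle, white base 120 x 400 mm; origin on the counter under it, z up. The wooden bed with the gauge stop fills its +y half, the ratchet with the red lever its -y half. The orange jaw (56 mm wide, top 82 mm above the counter) stands at the -y end of the bed; the gap from jaw to stop starts 17 to 55 mm longer than the loaf, and is not measured
- bed (a point): point on the top of the cradle's wooden bed, 30 mm above the counter, on its middle line. The bed runs 67 mm to -y and 93 mm to +y (cradle axes) from here, with a guide lip along each side, 8 mm high, 6 mm thick, inner sides 35 mm from the middle line. The loaf lies on it with its length along the cradle's y axis, between jaw and stop
- ratchet (a point): top of the small red bridge over the toothed rack. Each full lever stroke moves rack and jaw one 10 mm tooth to the cradle's +y, towards the stop; a pawl in the bridge holds it. A spring of 0.8 N/mm sits between rack and jaw: the loaf slides to the stop (friction 2 to 3 N), then each click adds about 8 N. Late in a stroke the rack runs up to 5 mm past the click, then settles back
- stop: the gauge stop, an upright aluminium plate 70 mm wide, 10 mm thick, 55 mm tall, standing on the bed; origin at the middle of the lower edge of its loaf-side face, axes as the cradle's; the face looks to the cradle's -y. Fixed, but set at a different place along the bed each time
- lever (a joint): angle of the red lever (rad): 0 at rest, 0.33 at the end of its stroke (hard stops). It swings level; growing angle carries the grip to the cradle's +y. The click (tooth gained) comes at about 0.25; going back, the pawl takes the next tooth below 0.07. It stays where left. The grip takes about 2 to 5 N to push forward while the jaw is free, plus about 0.45 N for each N of squeeze
- lever_grip (a point): middle of the graspable part of the lever's black grip, an upright round post of 24 mm diameter, its top 151 mm above the counter and this point at 130 mm; the flat lever bar under it ends upward at 85 mm above the counter. 110 mm from the pivot axis
- lever_hinge (a point): point on the lever's upright pivot axis, at the height of lever_grip. At lever angle q the grip lies, in the cradle's axes, at (-110 cos(q - 0.165), 110 sin(q - 0.165)) mm from it
- white_loaf: BYSTANDER, a pale golden tin loaf of the same size as the rye loaf (110 x 60 x 62 mm); not the one to clamp; origin under its centre
- tea_box: BYSTANDER, green carton with a paper band, 105 x 62 x 70 mm, origin under its centre
- honey_jar: BYSTANDER, amber jar with yellow cap, 68 mm across, 90 mm tall, origin under its centre
- milk_bottle: BYSTANDER, white bottle with red cap, 66 mm across, 190 mm tall, origin under its centre
- bowl: BYSTANDER, white bowl 110 mm across, 50 mm tall, origin under its centre
- tongs: BYSTANDER, flat steel serving tongs 210 mm long lying on the counter, origin at their middle
- bell: BYSTANDER, brass counter bell 68 mm across, 50 mm tall, origin under its centre
There are look-alikes about, which are no part of the job. What is shaped like the rye_loaf but blue or pink is not meant.

How it is judged:
By the outcome, as a careful person would: the job done as asked, in the order asked, and still so for the second after the job is handed in, with the robot touching nothing.
It also fails if it takes over 72 s, if anything falls off the work surface, if the arm or the gripper's body presses on something with over 40 N, if the wrist force passes 120 N, or if a joint passes its speed limit or range.

## Working session

There is one attempt and no reset: what is moved stays moved. The work goes in short steps, Python scripts to look and compute and a tool call to move; the robot and the scene stay as the last step left them, time stands still between calls to the robot, and variables do not carry over. Pictures are saved under pics/ and viewed, at most 10 in all, crops included, and the job is handed in when it is done.

Besides the shell and the picture viewer there is one more tool, called after "Request:" as name([rows], argument=value, ...), one row to a line, values as JSON. carry_out: Moves the arm, as the interface text tells. Its arguments: {"type":"object","properties":{"motion":{"type":"array","items":{"type":"array"}}},"required":["motion"]}

```bash
mkdir -p pics; ls; python3 - <<'E'
from rig import manip
import cv2,pickle
for n in("scene","top"):
    c=manip.capture(n); cv2.imwrite(f"pics/{n}0.png",c["color"][...,::-1]); pickle.dump(c,open(f"{n}0.pkl","wb"))
    print(n,{k:v for k,v in c.items() if k!="color"})
s=manip.read_state();print(s)
E
```

```text
pics
scene {'camera_matrix': array([[384.41387963,   0.        , 258.9596998 ],
       [  0.        , 384.41387963, 190.23055853],
       [  0.        ,   0.        ,   1.        ]]), 'eye': array([1.01356594, 0.72516667, 0.82253653]), 'rotation': array([0.12767911, 0.38533081, 0.87007643, 0.2796162 ])}
top {'camera_matrix': array([[358.46947528,   0.        , 255.8646359 ],
       [  0.        , 358.46947528, 190.13801073],
       [  0.        ,   0.        ,   1.        ]]), 'eye': array([0.46055458, 0.08367848, 1.27418602]), 'rotation': array([ 0.03057349, -0.02087044, -0.70193775,  0.71127567])}
{'time': 0.1, 'joints': array([ 1.25549898,  0.615848  , -0.01262074,  1.42473056,  0.00809245,
        1.10340728, -0.04041833]), 'dq': array([ 0.0001876 , -0.00392364, -0.00076049, -0.00350208,  0.00148972,
       -0.00214269, -0.00036181]), 'joint_torque': array([ 6.40760372e-04, -4.60040796e+01,  2.09916523e-01, -1.66243583e+01,
       -6.11644797e-02,  1.69155205e-02,  1.02663232e-04]), 'ee_pos': array([ 0.18505923, -0.62280885,  0.40368263]), 'tool_rot': array([ 9.89588544e-01,  1.43920606e-01, -1.78706574e-04, -1.15795150e-03]), 'force': array([ 0.70903622, -0.44800799, -0.3439087 ]), 'wrist_torque': array([-0.02900768,  0.07909984,  0.0242023 ]), 'finger_force': 0.0, 'width': 0.09300042850736794}
```

View pics/scene0.png

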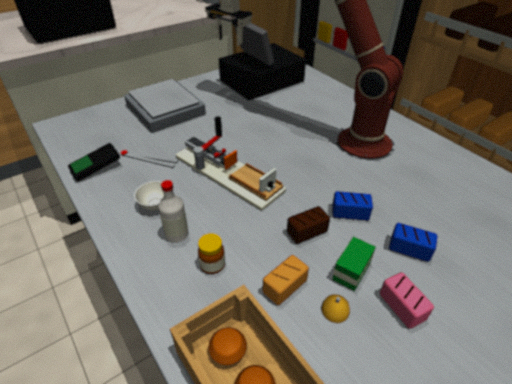

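View pics/top0.png

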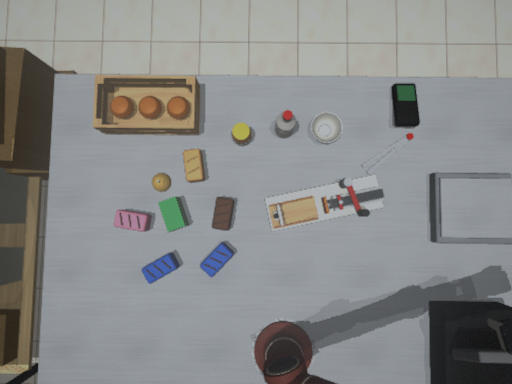

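Both views show the scene. Candidates in the top view are the dark brown rye loaf at (223,213), the pale loaf (194,165), the green carton (172,214), blue look-alikes (217,259) and (160,268), and a pink one (132,220). I choose (223,213), which is dark brown. The cradle runs from (270,210) at the stop end to (380,195), with the grip near (363,212). A close crop will check this.

```bash
cat > h.py <<'E'
import numpy as np, cv2, pickle
from scipy.spatial.transform import Rotation as R
def load(n): return pickle.load(open(n+".pkl","rb"))
def proj(c,P):
    p=R.from_quat(c["rotation"]).inv().apply(np.atleast_2d(P)-c["eye"])*[1,-1,-1]
    q=p@c["camera_matrix"].T; return q[:,:2]/q[:,2:]
def back(c,uv,z):
    uv=np.atleast_2d(uv); d=np.c_[uv,np.ones(len(uv))]@np.linalg.inv(c["camera_matrix"]).T*[1,-1,-1]
    d=R.from_quat(c["rotation"]).apply(d); t=(z-c["eye"][2])/d[:,2]
    return c["eye"]+d*t[:,None]
E
python3 - <<'E'
from h import *
c=load("top0"); print(proj(c,[[0,0,0],[.5,0,0]]))
im=c["color"][160:250,200:400,::-1]
cv2.imwrite("pics/t1.png",cv2.resize(im,None,fx=4,fy=4,interpolation=cv2.INTER_CUBIC))
s=load("scene0")["color"][105:255,165:345,::-1]
cv2.imwrite("pics/s1.png",cv2.resize(s,None,fx=4,fy=4,interpolation=cv2.INTER_CUBIC))
E
```

```text
[[283.18804748 350.54419026]
 [284.33767202 205.48552195]]
```

View pics/t1.png

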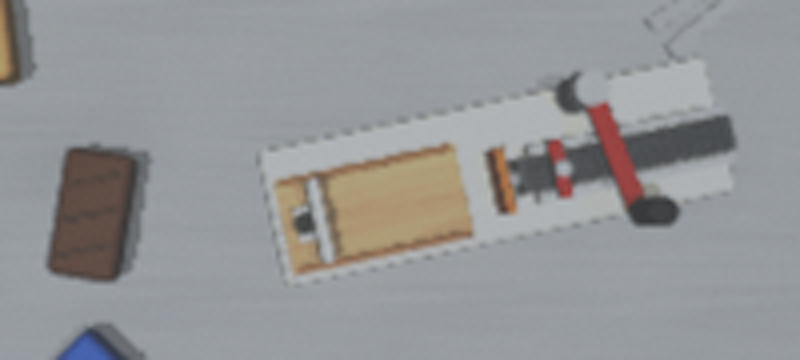

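View pics/s1.png

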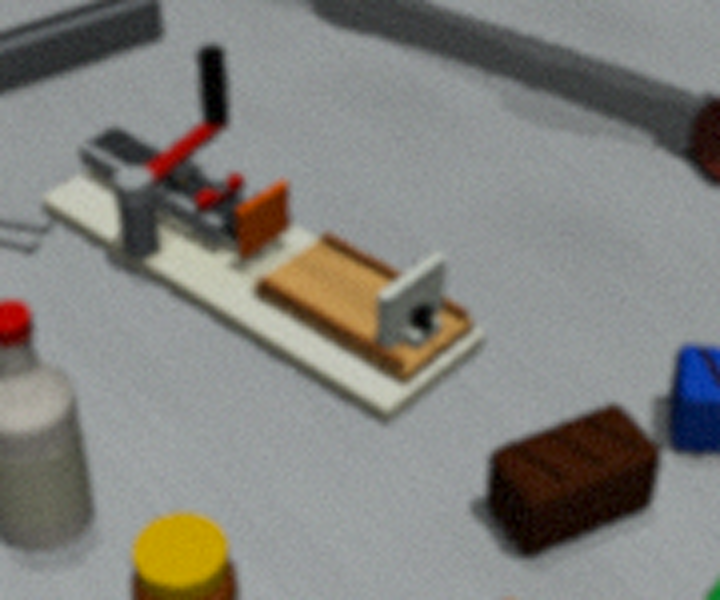

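The crop confirms it: (95,213) in the top crop is dark brown with three cuts. The stop is at (325,220), the jaw at (503,180) and the grip at (655,210). Next I fit the poses using both views.

```bash
cat > fit.py <<'E'
from h import *
from scipy.optimize import least_squares
T=load("top0");S=load("scene0")
t=lambda a:(np.array(a,float)+.5)/4-.5+[200,160]
s=lambda a:(np.array(a,float)+.5)/4-.5+[165,105]
def w(p,L): 
    c,q=np.cos(p[2]),np.sin(p[2]);L=np.array(L,float)
    return np.c_[p[0]+c*L[:,0]-q*L[:,1],p[1]+q*L[:,0]+c*L[:,1],L[:,2]]
def fit(name,p0,L,tp,Ls,sp):
    f=lambda p:np.r_[(proj(T,w(p,L))-t(tp)).ravel(),(proj(S,w(p,Ls))-s(sp)).ravel()]
    r=least_squares(f,p0,loss="soft_l1"); print(name,r.x.round(4),np.degrees(r.x[2]).round(1),"res",f(r.x).round(1)); return r.x
if __name__=="__main__":
    # loaf: long axis along y-local here (width .06 x, length .11 y)
    z=.062;h=[[.03,.055,z],[.03,-.055,z],[-.03,-.055,z],[-.03,.055,z]]
    h=[[.055,.03,z],[.055,-.03,z],[-.055,-.03,z],[-.055,.03,z]]
    fit("loaf",[.5,.2,0],h,[(68,148),(133,152),(118,280),(50,268)],[h[0],h[2],h[3]][:2],[(492,458),(657,460)])[0:0]
    bz=.038;b=[[.041,-.067,bz],[-.041,-.067,bz],[.041,.093,bz],[-.041,.093,bz]]
    bed=fit("bed",[.5,0,.2],b,[(455,145),(472,237),(275,182),(292,273)],[b[3],b[2],b[0],b[1]],[(472,322),(403,378),(258,288),(328,238)])
    c,q=np.cos(bed[2]),np.sin(bed[2])
    def loc(uv,z):
        d=back(T,t(uv),z)[:,:2]-bed[:2]; return np.c_[d[:,0]*c+d[:,1]*q,-d[:,0]*q+d[:,1]*c].round(4)
    print("stop top, loaf face",loc([(318,176),(335,262)],.085),"back",loc([(306,178),(325,262)],.085))
    print("jaw top",loc([(493,150),(506,212),(502,148),(517,210)],.082))
    print("base",loc([(262,152),(285,283),(710,58),(735,190)],.012))
    print("grip top",loc([(658,211)],.151),"hinge", loc([(590,88)],.09))
    print("grip scene",end="");d=back(S,s((210,50)),.151)[0,:2];print(d, "top", back(T,t((658,211)),.151))
E
python3 fit.py
```

```text
loaf [ 0.4722  0.2114 -0.1823] -10.4 res [  0.9  -2.    1.9   0.5  -0.8   0.5  -1.2  -0.    7.8  11.6 -10.  -15.5]
bed [ 0.4815 -0.0382  0.1972] 11.3 res [-0.4 -0.5 -0.   0.  -1.  -1.2 -0.9 -0.5  0.8 -1.   0.3 -1.9 -0.6 -2.9
 -0.2 -1.9]
stop top, loaf face [[ 0.0334  0.0556]
 [-0.0389  0.0551]] back [[ 0.0336  0.0657]
 [-0.0374  0.0632]]
jaw top [[ 0.0281 -0.0914]
 [-0.0243 -0.0919]
 [ 0.0284 -0.099 ]
 [-0.0243 -0.1011]]
base [[ 0.065   0.0959]
 [-0.0515  0.0973]
 [ 0.0742 -0.3075]
 [-0.0436 -0.3049]]
grip top [[-0.0435 -0.1957]] hinge [[ 0.0636 -0.1786]]
grip scene[ 0.47738031 -0.24622729] top [[ 0.47717532 -0.23855411  0.151     ]]
```

```bash
cat > fit2.py <<'E'
from fit import *
z=.062;h=[[.055,.03,z],[.055,-.03,z],[-.055,-.03,z],[-.055,.03,z]]
loaf=fit("loaf",[.5,.2,0],h,[(68,148),(133,152),(118,280),(50,268)],[h[1],h[2],h[3]],[(492,458),(615,407),(657,460)])
bz=.038
def L(p):
    b=[[.041,-.067,bz],[-.041,-.067,bz],[.041,.093,bz],[-.041,.093,bz]]
    ox,oy,zb,st,jw=p[3:8]
    B=[[ox+.06,oy+.2,zb],[ox-.06,oy+.2,zb],[ox+.06,oy-.2,zb],[ox-.06,oy-.2,zb]]
    return b+B+[[.035,st,.085],[-.035,st,.085],[.028,jw,.082],[-.028,jw,.082],[*p[8:10],.151]], [b[3],b[2],b[0],b[1],[.035,st+.01,.085],[-.035,st+.01,.085],[.028,jw,.082],[-.028,jw,.082],[*p[8:10],.151],B[0]]
tp=[(455,145),(472,237),(275,182),(292,273),(262,152),(285,283),(710,58),(735,190),(318,176),(335,262),(493,150),(506,212),(658,211)]
sp=[(472,322),(403,378),(258,288),(328,238),(381,297),(443,258),(239,208),(288,183),(210,50),(387,405)]
def f(p):
    a,b=L(p); return np.r_[(proj(T,w(p,a))-t(tp)).ravel(),(proj(S,w(p,b))-s(sp)).ravel()]
r=least_squares(f,[.48,-.038,.2,.01,-.1,.012,.055,-.09,-.04,-.2],loss="soft_l1")
print(r.x.round(4)); print(f(r.x).reshape(-1,2).round(1).tolist())
p=r.x; G=w(p,[[p[8],p[9],.13]])[0]; q=-.165
H=w(p,[[p[8]+.11*np.cos(q),p[9]-.11*np.sin(q),.13]])[0]
print("gap",p[6]-p[7],"grip",G,"hinge",H,"stop",w(p,[[0,p[6],.03]]),"target ctr",w(p,[[0,p[6]-.055-.010,.03]]), "mid",w(p,[[0,(p[6]+p[7])/2,.03]]))
E
python3 fit2.py
```

```text
loaf [ 0.4732  0.2145 -0.1237] -7.1 res [-1.1 -1.9  0.2 -0.5 -0.7 -0.2 -1.3  0.4 -2.4 -1.5 -0.2 -2.   2.  -1.8]
[ 0.4815 -0.0381  0.214   0.0089 -0.1026  0.0242  0.0538 -0.0934 -0.0463
 -0.1971]
[[-0.7, -0.8], [0.1, -0.4], [-1.2, -0.8], [-0.6, -0.1], [-0.8, -0.7], [0.4, 0.4], [-0.6, -0.0], [0.9, 0.7], [0.3, -0.3], [0.4, -1.0], [0.3, -0.5], [0.7, 0.5], [0.6, -0.3], [0.9, -1.3], [0.8, -2.0], [-0.7, -2.6], [-0.6, -1.8], [0.5, 1.0], [0.3, -0.2], [0.4, 1.2], [0.6, -0.3], [0.7, 0.8], [-0.4, 0.1]]
gap 0.14713972024721989 grip [ 0.47813223 -0.24057373  0.13      ] hinge [ 0.58032707 -0.1998771   0.13      ] stop [[0.47012773 0.01446481 0.03      ]] target ctr [[ 0.48393028 -0.04905283  0.03      ]] mid [[ 0.48575006 -0.05742724  0.03      ]]
```

Request:
carry_out([
  [1,[0,0,0],0.178],
  [1,[0,0,0],0.178],
  [1,[0,0,0],0.178],
  [1,[0.145,-0.17,0],0],
  [1,[0.145,-0.17,0],0],
  [1,[0.145,-0.17,0],0],
  [1,[0.145,-0.17,0],0],
  [1,[0.145,-0.17,0],0],
  [1,[0.145,-0.17,0],0],
  [1,[0.145,-0.17,0],0],
  [1,[0.145,-0.17,0],0],
  [1,[0.145,-0.17,0],0],
  [1,[0.145,-0.17,0],0],
])

```text
time: 1.72
ee_pos: [0.6009, -0.2475, 0.4043]
tool_rot: [0.998, -0.065, -0.0, -0.0]
force: [0.4, 0.3, -0.2]
width: 0.0928
finger_force: 0.0
```

Request:
carry_out([
  [1,[-0.083,-0.197,0],0],
  [1,[-0.083,-0.197,0],0],
  [1,[-0.083,-0.197,0],0],
  [1,[-0.083,-0.197,0],0],
  [1,[-0.083,-0.197,0],0],
  [1,[-0.083,-0.197,0],0],
  [1,[-0.083,-0.197,0],0],
  [1,[-0.083,-0.197,0],0],
  [1,[-0.083,-0.197,0],0],
  [1,[0,0,0],0],
])

```text
time: 2.98
ee_pos: [0.4702, 0.2201, 0.4044]
tool_rot: [0.998, -0.06, -0.001, -0.001]
force: [-0.2, -0.8, -0.5]
width: 0.0931
finger_force: 0.0
```

```bash
cat >> h.py <<'E'
def go(target, yaw=None):
    "shift (tool units) from the measured pose to the target TCP, then yaw units"
    from rig import manip
    st=manip.read_state(); r=R.from_quat(st["tool_rot"]); x=r.apply([1,0,0]); y=np.arctan2(x[1],x[0])
    print("t",st["time"],"pos",st["ee_pos"].round(4),"yaw",y.round(4),"F",st["force"].round(1),"w",st["width"],st["finger_force"])
    if target is not None: print("shift units",(r.inv().apply(np.array(target)-st["ee_pos"])/.25).round(3), "yaw units" , None if yaw is None else ((y-yaw)/(np.pi/4)).round(3))
E
python3 -c "
from h import *;go([.4732,.2145,.207],-.13)"
```

```text
t 2.975 pos [0.4702 0.2201 0.4044] yaw -0.12 F [-0.2 -0.8 -0.5] w 0.09311054108159018 0.0
shift units [0.016 0.023 0.789] yaw units 0.013
```

Descend onto the loaf, then check from the side before closing.

Request:
carry_out([
  [1,[0.008,0.011,0.15],0.013],
  [1,[0.008,0.011,0.15],0],
  [1,[0,0,0.15],0],
  [1,[0,0,0.12],0],
  [1,[0,0,0.12],0],
  [1,[0,0,0.1],0],
  [1,[0,0,0],0],
])

```text
time: 3.85
ee_pos: [0.4754, 0.2075, 0.2057]
tool_rot: [0.997, -0.071, -0.002, 0.002]
force: [-0.0, 0.3, -0.0]
width: 0.0929
finger_force: 0.0
```

```bash
python3 -c "
from h import *;go([.4732,.2145,.207],-.13)
from rig import manip
c=manip.capture('scene');t=manip.capture('top')
a=cv2.resize(c['color'][120:290,230:400,::-1],(400,400));b=cv2.resize(t['color'][160:260,180:280,::-1],(400,400))
cv2.imwrite('pics/g.png',np.hstack([a,b]))"
```

```text
t 3.85 pos [0.4754 0.2075 0.2057] yaw -0.1424 F [-0.   0.3 -0. ] w 0.09287276664336752 0.0
shift units [-0.013 -0.027 -0.005] yaw units -0.016
```

View pics/g.png

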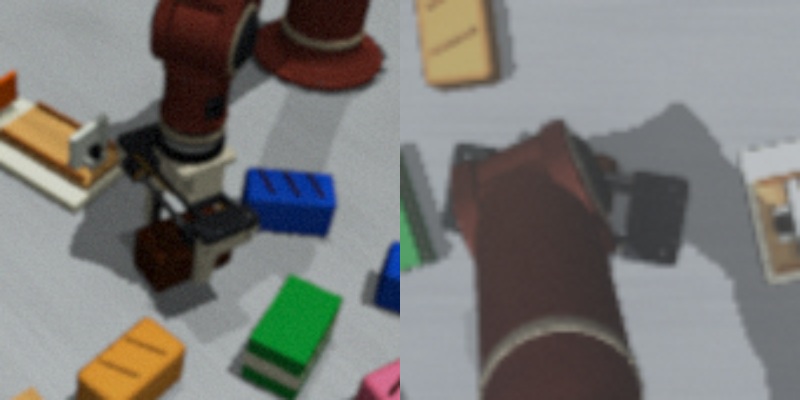

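The side view shows the fingers straddling the dark loaf at (165,250), with nothing else in the way. I correct by a few mm and close.

Request:
carry_out([
  [1,[-0.008,-0.02,0],-0.01],
  [1,[0,0,0],0],
  [-1,[0,0,0],0],
  [-1,[0,0,0],0],
  [-1,[0,0,0],0],
  [-1,[0,0,0],0],
  [-1,[0,0,0],0],
])

```text
time: 4.82
ee_pos: [0.4744, 0.2137, 0.2073]
tool_rot: [0.998, -0.067, -0.0, 0.0]
force: [-0.7, -1.6, 0.7]
width: 0.0602
finger_force: 30.0
```

```bash
python3 -c "
from h import *;go(None)"
```

```text
t 4.825 pos [0.4744 0.2137 0.2073] yaw -0.1333 F [-0.7 -1.6  0.7] w 0.06016246647725582 29.992206394672394
```

Request:
carry_out([
  [-1,[0,0,-0.12],0],
  [-1,[0,0,-0.12],0],
  [-1,[0,0,-0.12],0],
  [-1,[0,0,-0.12],0],
  [-1,[0,0,0],0.195],
  [-1,[0,0,0],0.195],
  [-1,[0,0,0],0.195],
  [-1,[0,0,0],0.195],
  [-1,[0,0,0],0.195],
  [-1,[0,0,0],0.195],
  [-1,[0,0,0],0.195],
  [-1,[0,0,0],0.193],
  [-1,[0,0,0],0],
])

```text
time: 6.45
ee_pos: [0.4736, 0.2153, 0.3263]
tool_rot: [0.78, -0.626, 0.001, 0.001]
force: [0.4, 0.2, -2.4]
width: 0.06
finger_force: 30.0
```

```bash
python3 -c "
from h import *;go([.4839,-.049,.327],-1.357)"
```

```text
t 6.45 pos [0.4736 0.2153 0.3263] yaw -1.3537 F [ 0.4  0.2 -2.4] w 0.06003284071626281 29.99271959066391
shift units [1.041 0.188 0.   ] yaw units 0.004
```

Request:
carry_out([
  [-1,[0.15,0.027,0],0],
  [-1,[0.15,0.027,0],0],
  [-1,[0.15,0.027,0],0],
  [-1,[0.15,0.027,0],0],
  [-1,[0.15,0.027,0],0],
  [-1,[0.15,0.027,0],0],
  [-1,[0.15,0.027,0],0.004],
  [-1,[0,0,0],0],
  [-1,[0,0,0],0],
  [-1,[0,0,0],0],
])

```text
time: 7.7
ee_pos: [0.484, -0.051, 0.327]
tool_rot: [0.779, -0.627, -0.001, -0.0]
force: [-0.2, 0.4, -2.3]
width: 0.0603
finger_force: 30.0
```

```bash
python3 -c "
from h import *;go([.4843,-.051,.242],-1.357)
from rig import manip
c=manip.capture('scene');t=manip.capture('top')
a=cv2.resize(c['color'][110:230,165:285,::-1],(400,400));b=cv2.resize(t['color'][155:255,250:350,::-1],(400,400))
cv2.imwrite('pics/p.png',np.hstack([a,b]))"
```

```text
t 7.7 pos [ 0.484 -0.051  0.327] yaw -1.3564 F [-0.2  0.4 -2.3] w 0.06032803717004915 29.99208927154541
shift units [ 0.001 -0.001  0.34 ] yaw units 0.001
```

View pics/p.png

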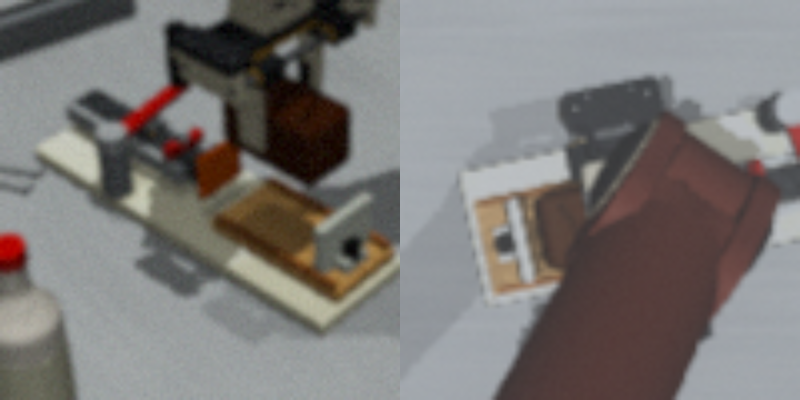

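```bash
python3 -c "
from h import *
T=load('top0');B=np.array([.4815,-.0381]);a=.214
for uv in [(284,203),(286,214)]:
  for z in(.12,.182):
    d=back(T,uv,z)[0,:2]-B;print(uv,z,(d@[np.cos(a),np.sin(a)]).round(4),(d@[-np.sin(a),np.cos(a)]).round(4))
"
```

```text
(284, 203) 0.12 0.0323 0.0412
(284, 203) 0.182 0.0308 0.0456
(286, 214) 0.12 -0.0036 0.0422
(286, 214) 0.182 -0.0031 0.0465
```

The loaf's stop-side end lies at about 44 mm on the bed axis, against the stop at 54 mm, and about 27 mm is free at the jaw. Lowering.

Request:
carry_out([
  [-1,[0.012,0,0.1],0],
  [-1,[0,0,0.1],0],
  [-1,[0,0,0.08],0],
  [-1,[0,0,0.04],0],
  [-1,[0,0,0.02],0],
  [-1,[0,0,0.012],0],
  [-1,[0,0,0],0],
  [-1,[0,0,0],0],
])

```text
time: 8.8
ee_pos: [0.4848, -0.0553, 0.2397]
tool_rot: [0.778, -0.629, 0.0, -0.0]
force: [-0.3, -0.1, -1.6]
width: 0.0599
finger_force: 30.0
```

Request:
carry_out([
  [-1,[0,0,0.006],0],
  [-1,[0,0,0.004],0],
  [-1,[0,0,0],0],
  [-1,[0,0,0],0],
])

```text
time: 9.3
ee_pos: [0.4847, -0.0554, 0.2373]
tool_rot: [0.778, -0.629, 0.0, -0.0]
force: [-0.9, 1.3, 5.7]
width: 0.06
finger_force: 30.0
```

Contact is at the expected height, so I release and rise, then check the placing from above.

Request:
carry_out([
  [0.6,[0,0,0],0],
  [0.6,[0,0,0],0],
  [0.6,[0,0,0],0],
  [1,[0,0,-0.08],0],
  [1,[0,0,-0.15],0],
  [1,[0,0,-0.2],0],
  [1,[0,0,-0.2],0],
  [1,[0.2,0,0],-0.2],
  [1,[0.2,0,0],-0.2],
  [1,[0.2,0,0],-0.2],
  [1,[0,0,0],-0.2],
  [1,[0,0,0],-0.2],
  [1,[0,0,0],-0.2],
  [1,[0,0,0],-0.2],
  [1,[0,0,0],-0.2],
  [1,[0,0,0],-0.2],
  [1,[0,0,0],-0.2],
  [1,[0,0,0],0],
  [1,[0,0,0],0],
])

```text
time: 11.68
ee_pos: [0.5381, -0.1942, 0.3941]
tool_rot: [0.995, 0.104, -0.0, -0.0]
force: [-0.8, -0.1, -0.2]
width: 0.0929
finger_force: 0.0
```

```bash
python3 -c "
from h import *;go([.478,-.2405,.40],.214)
from rig import manip
c=manip.capture('scene');t=manip.capture('top')
a=cv2.resize(c['color'][110:230,165:285,::-1],(400,400));b=cv2.resize(t['color'][155:255,250:350,::-1],(400,400))
cv2.imwrite('pics/q.png',np.hstack([a,b]))"
```

```text
t 11.675 pos [ 0.5381 -0.1942  0.3941] yaw 0.2086 F [-0.8 -0.1 -0.2] w 0.09289608683226565 0.0
shift units [-0.273  0.131 -0.023] yaw units -0.007
```

View pics/q.png

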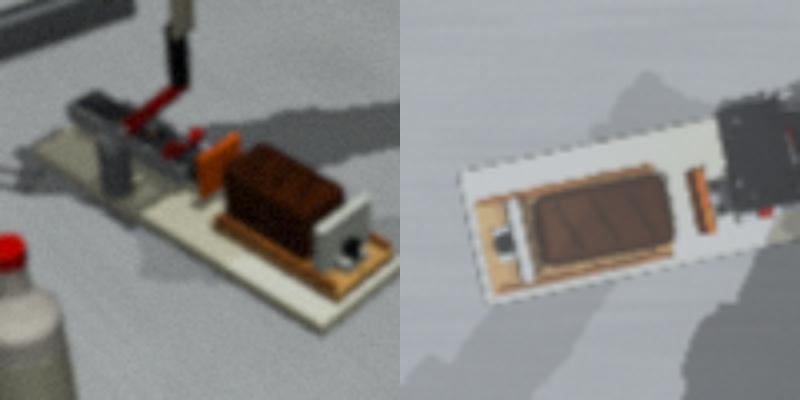

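The loaf lies flat between the lips, with about 8 mm to the stop and about 20–28 mm to the jaw. Now to the grip.

Request:
carry_out([
  [1,[-0.137,0.066,0],-0.007],
  [1,[-0.137,0.066,0],0],
  [1,[0,0,0],0],
  [1,[0,0,0],0],
])

```text
time: 12.28
ee_pos: [0.4789, -0.2403, 0.3944]
tool_rot: [0.994, 0.108, 0.001, -0.0]
force: [0.3, -0.2, 0.1]
width: 0.0932
finger_force: 0.0
```

```bash
python3 -c "
from h import *;go([.478,-.2405,.297],.214)
from rig import manip
c=manip.capture('scene');t=manip.capture('top')
a=cv2.resize(c['color'][90:190,160:260,::-1],(400,400),interpolation=cv2.INTER_CUBIC);b=cv2.resize(t['color'][155:255,310:410,::-1],(400,400))
cv2.imwrite('pics/r.png',np.hstack([a,b]))"
```

```text
t 12.275 pos [ 0.4789 -0.2403  0.3944] yaw 0.2169 F [ 0.3 -0.2  0.1] w 0.09315969228079461 0.0
shift units [-0.004  0.     0.389] yaw units 0.004
```

View pics/r.png

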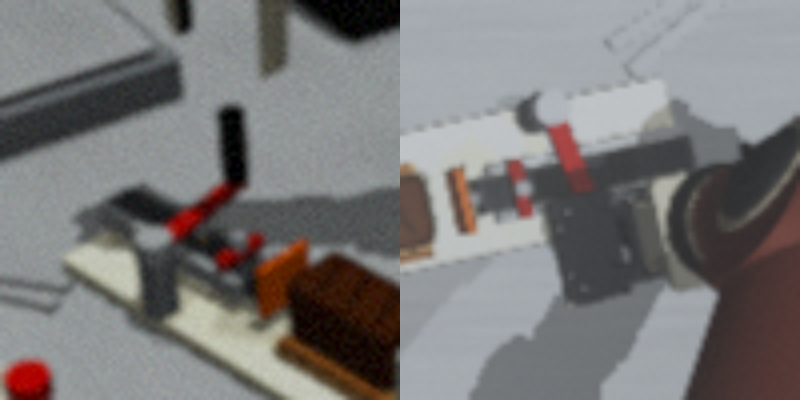

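The grip post at (232,130) stands between the two fingers at (180,10) and (270,40). I go down and close.

Request:
carry_out([
  [1,[-0.004,0,0.1],0],
  [1,[0,0,0.1],0],
  [1,[0,0,0.1],0],
  [1,[0,0,0.06],0],
  [1,[0,0,0.029],0],
  [1,[0,0,0],0],
  [-1,[0,0,0],0],
  [-1,[0,0,0],0],
  [-1,[0,0,0],0],
  [-1,[0,0,0],0],
  [-1,[0,0,0],0],
  [-1,[0,0,0],0],
  [-1,[0,0,0],0],
])

```text
time: 14.0
ee_pos: [0.4772, -0.2413, 0.297]
tool_rot: [0.994, 0.108, -0.0, 0.0]
force: [-1.3, -1.4, -0.6]
width: 0.0276
finger_force: 0.3
```

```bash
python3 -c "
from h import *;go(None)"
```

```text
t 14.0 pos [ 0.4772 -0.2413  0.297 ] yaw 0.2165 F [-1.3 -1.4 -0.6] w 0.027607486505368053 0.34850805066525936
```

Request:
carry_out([
  [-1,[0,0,0],0],
  [-1,[0,0,0],0],
  [-1,[0,0,0],0],
])

```text
time: 14.38
ee_pos: [0.4771, -0.2413, 0.297]
tool_rot: [0.994, 0.108, -0.0, 0.0]
force: [-0.9, -0.6, -0.2]
width: 0.0235
finger_force: 30.0
```

```bash
python3 - <<'E'
from h import *
go(None)
# stroke in tool axes (x=cradle x, y=-cradle y): steps of the arc, units, constant tool yaw
for q0,q1 in [(0,.08),(.08,.16),(.16,.24),(.24,.30),(.30,.325)]:
    f=lambda q:np.array([-110*np.cos(q-.165),-110*np.sin(q-.165)])/250
    print(q0,q1,(f(q1)-f(q0)).round(4))
E
```

```text
t 14.375 pos [ 0.4771 -0.2413  0.297 ] yaw 0.2162 F [-0.9 -0.6 -0.2] w 0.02349754380119155 30.00005006790161
0 0.08 [-0.0044 -0.0349]
0.08 0.16 [-0.0016 -0.0352]
0.16 0.24 [ 0.0012 -0.0352]
0.24 0.3 [ 0.0028 -0.0263]
0.3 0.325 [ 0.0016 -0.0109]
```

Request:
carry_out([
  [-1,[-0.0044,-0.0349,0],0],
  [-1,[-0.0016,-0.0352,0],0],
  [-1,[0.0012,-0.0352,0],0],
  [-1,[0.003,-0.0263,0],0],
  [-1,[0.0005,-0.004,0],0],
  [-1,[0,0,0],0],
  [-1,[0,0,0],0],
])

```text
time: 15.25
ee_pos: [0.4679, -0.2105, 0.297]
tool_rot: [0.994, 0.106, -0.001, 0.002]
force: [-2.7, -7.2, -1.3]
width: 0.0235
finger_force: 30.0
```

```bash
cat > q.py <<'E'
from h import *
from rig import manip
st=manip.read_state(); d=st["ee_pos"][:2]-np.array([.4771,-.2413]); a=.214
l=np.array([d@[np.cos(a),np.sin(a)],d@[-np.sin(a),np.cos(a)]])
q=.165+np.arcsin((l[1]-.11*np.sin(.165))/.11)
f=st["force"][:2]
print("t",st["time"].__round__(2),"q",q.round(3),"local mm",(l*1e3).round(1),"F cradle",(f@[np.cos(a),np.sin(a)]).round(1),(f@[-np.sin(a),np.cos(a)]).round(1),"fz",st["force"][2].round(1))
E
python3 q.py
```

```text
t 15.25 q 0.292 local mm [-2.5 32. ] F cradle -4.2 -6.5 fz -1.3
```

Request:
carry_out([
  [-1,[0.001,-0.006,0],0],
  [-1,[0,0,0],0],
])

```text
time: 15.5
ee_pos: [0.4677, -0.2101, 0.297]
tool_rot: [0.994, 0.106, -0.001, 0.003]
force: [-3.1, -9.3, -3.0]
width: 0.0235
finger_force: 30.0
```

```bash
python3 q.py
```

```text
t 15.5 q 0.296 local mm [-2.5 32.5] F cradle -5.0 -8.4 fz -3.0
```

Request:
carry_out([
  [-1,[-0.0045,0.0363,0],0],
  [-1,[-0.0012,0.0352,0],0],
  [-1,[0.0016,0.0352,0],0],
  [-1,[0.0044,0.0349,0],0],
  [-1,[0,0,0],0],
  [-1,[0,0,0],0],
])

```text
time: 16.25
ee_pos: [0.4728, -0.2404, 0.2966]
tool_rot: [0.994, 0.109, -0.006, -0.003]
force: [-12.6, 0.8, 9.8]
width: 0.0235
finger_force: 30.0
```

```bash
python3 q.py; cat > gap.py <<'E'
import sys
from h import *
from rig import manip
n=sys.argv[1]
t=manip.capture('top');pickle.dump(t,open(f'top{n}.pkl','wb'))
B=np.array([.4815,-.0381]);a=.214
ys=np.arange(-.115,.07,.001)
def line(z,x):
    P=[[B[0]+x*np.cos(a)-y*np.sin(a),B[1]+x*np.sin(a)+y*np.cos(a),z] for y in ys]
    p=proj(t,P).astype(np.float32); return cv2.remap(t['color'],p[:,0].reshape(1,-1),p[:,1].reshape(1,-1),cv2.INTER_LINEAR)[0].astype(float)
L=np.mean([line(.085,x) for x in np.arange(-.02,.021,.002)],0)
for y,v in list(zip(ys,L.astype(int)))[::2]: print(int(round(y*1e3)),*v,end=' | ')
E
python3 gap.py 1
```

```text
t 16.25 q 0.016 local mm [-4.   1.7] F cradle -12.1 3.5 fz 9.8
-115 102 104 105 | -113 109 111 112 | -111 111 114 115 | -109 112 115 115 | -107 111 114 114 | -105 111 113 114 | -103 111 113 114 | -101 112 115 116 | -99 114 116 117 | -97 119 122 122 | -95 128 130 129 | -93 137 134 131 | -91 147 128 116 | -89 158 118 92 | -87 175 117 78 | -85 174 114 74 | -83 153 103 71 | -81 118 83 65 | -79 96 73 65 | -77 106 89 81 | -75 132 123 117 | -73 160 158 153 | -71 173 174 170 | -69 160 162 158 | -67 126 126 121 | -65 99 93 88 | -63 89 76 70 | -61 91 73 67 | -59 96 76 68 | -57 99 78 70 | -55 99 78 70 | -53 99 78 70 | -51 98 78 70 | -49 96 78 70 | -47 95 77 70 | -45 94 76 69 | -43 93 76 69 | -41 94 77 70 | -39 95 77 71 | -37 96 78 71 | -35 97 79 71 | -33 99 79 71 | -31 101 80 71 | -29 101 80 72 | -27 102 80 72 | -25 102 80 72 | -23 101 80 72 | -21 100 80 72 | -19 98 79 72 | -17 97 79 72 | -15 97 79 72 | -13 96 79 72 | -11 96 79 72 | -9 97 79 72 | -7 98 79 72 | -5 99 80 72 | -3 101 81 73 | -1 102 81 73 | 1 103 82 73 | 3 104 82 74 | 5 103 82 73 | 7 103 82 74 | 9 102 82 74 | 11 101 81 73 | 13 99 80 73 | 15 97 80 73 | 17 97 79 73 | 19 98 80 74 | 21 98 80 74 | 23 99 81 73 | 25 101 82 74 | 27 103 83 74 | 29 104 83 75 | 31 105 84 75 | 33 105 84 75 | 35 103 83 75 | 37 100 81 73 | 39 93 76 70 | 41 85 72 68 | 43 80 70 68 | 45 83 75 70 | 47 95 85 76 | 49 109 97 83 | 51 115 103 87 | 53 125 114 102 | 55 145 140 134 | 57 169 168 167 | 59 187 190 192 | 61 188 192 195 | 63 177 180 183 | 65 156 159 159 | 67 132 133 130 | 69 125 122 116 |
```

The jaw has advanced about 10 mm, so one click is gained. The post rolled between the pads because I held the tool's yaw fixed, and that left a side load. I re-grip to relax it and will turn the tool with the lever from now on.

Request:
carry_out([
  [-0.3,[0,0,0],0],
  [-0.3,[0,0,0],0],
  [-0.3,[0,0,0],0],
  [-1,[0,0,0],0],
  [-1,[0,0,0],0],
  [-1,[0,0,0],0],
  [-1,[0,0,0],0],
  [-1,[0,0,0],0],
  [-1,[0,0,0],0],
])

```text
time: 17.42
ee_pos: [0.4777, -0.2406, 0.297]
tool_rot: [0.994, 0.108, 0.0, -0.0]
force: [2.5, 4.2, -0.1]
width: 0.0237
finger_force: 30.0
```

```bash
python3 q.py;python3 - <<'E'
from h import *
go(None)
# with tool turning by q: exact rows (shift along tool axes before turn)
f=lambda q:np.array([-110*np.cos(q-.165),110*np.sin(q-.165)])/250
qs=[0,.08,.16,.24,.3,.325]
for s in (qs,[.325,.24,.16,.08,0]):
  for q0,q1 in zip(s,s[1:]):
    d=f(q1)-f(q0); c,n=np.cos(q0),np.sin(q0)
    print(q0,q1,(d@[c,n]).round(4),(-(d@[-n,c])).round(4),"yaw",(-(q1-q0)/(np.pi/4)).round(4))
E
```

```text
t 17.43 q 0.005 local mm [0.8 0.6] F cradle 3.3 3.5 fz -0.1
t 17.425 pos [ 0.4777 -0.2406  0.297 ] yaw 0.2174 F [ 2.5  4.2 -0.1] w 0.023652896259539098 29.998423755168915Traceback (most recent call last):
  File "<stdin>", line 9, in <module>
AttributeError: 'float' object has no attribute 'round'
```

```bash
python3 - <<'E'
from h import *
f=lambda q:np.array([-110*np.cos(q-.165),110*np.sin(q-.165)])/250
for s in ([0,.08,.16,.24,.3,.33],[.33,.24,.16,.08,0]):
  for q0,q1 in zip(s,s[1:]):
    d=f(q1)-f(q0); c,n=np.cos(q0),np.sin(q0)
    print(q0,q1,"%.4f %.4f yaw %.4f"%(d@[c,n],-(d@[-n,c]),-(q1-q0)/(np.pi/4)))
E
```

```text
0 0.08 -0.0044 -0.0349 yaw -0.1019
0.08 0.16 0.0012 -0.0352 yaw -0.1019
0.16 0.24 0.0068 -0.0345 yaw -0.1019
0.24 0.3 0.0089 -0.0248 yaw -0.0764
0.3 0.33 0.0057 -0.0119 yaw -0.0382
0.33 0.24 -0.0172 0.0356 yaw 0.1146
0.24 0.16 -0.0096 0.0339 yaw 0.1019
0.16 0.08 -0.0040 0.0350 yaw 0.1019
0.08 0 0.0016 0.0352 yaw 0.1019
```

Request:
carry_out([
  [-1,[-0.0044,-0.0349,0],-0.102],
  [-1,[0.0012,-0.0352,0],-0.102],
  [-1,[0.0068,-0.0345,0],-0.102],
  [-1,[0.0089,-0.0248,0],-0.076],
  [-1,[0.0057,-0.0119,0],-0.038],
  [-1,[0,0,0],0],
  [-1,[0,0,0],0],
])

```text
time: 18.3
ee_pos: [0.4666, -0.2115, 0.2968]
tool_rot: [0.964, 0.266, -0.003, 0.003]
force: [-3.2, -6.9, -1.6]
width: 0.0234
finger_force: 30.0
```

```bash
python3 q.py
```

```text
t 18.3 q 0.286 local mm [-4.  31.4] F cradle -4.6 -6.1 fz -1.6
```

Request:
carry_out([
  [-1,[-0.0172,0.0356,0],0.115],
  [-1,[-0.0096,0.0339,0],0.102],
  [-1,[-0.004,0.035,0],0.102],
  [-1,[0.0016,0.0352,0],0.101],
  [-1,[0,0,0],0],
  [-1,[0,0,0],0],
])

```text
time: 19.05
ee_pos: [0.4689, -0.2448, 0.2965]
tool_rot: [0.994, 0.105, -0.01, -0.001]
force: [-16.4, -1.3, 12.0]
width: 0.022
finger_force: 31.2
```

```bash
python3 q.py;python3 gap.py 2
```

```text
t 19.05 q -0.015 local mm [-8.8 -1.6] F cradle -16.3 2.2 fz 12.0
-115 103 105 105 | -113 109 112 112 | -111 112 114 115 | -109 113 115 115 | -107 111 114 114 | -105 109 112 112 | -103 108 111 111 | -101 109 112 112 | -99 109 111 112 | -97 108 110 111 | -95 109 112 112 | -93 111 113 115 | -91 114 116 118 | -89 116 119 120 | -87 124 127 128 | -85 133 136 136 | -83 141 139 136 | -81 151 133 120 | -79 161 122 94 | -77 177 122 79 | -75 175 118 75 | -73 154 105 72 | -71 118 84 66 | -69 91 70 62 | -67 84 68 62 | -65 81 68 63 | -63 84 70 65 | -61 91 73 67 | -59 96 76 69 | -57 98 78 70 | -55 99 78 70 | -53 99 78 70 | -51 98 78 70 | -49 97 78 70 | -47 95 77 70 | -45 94 76 70 | -43 93 77 70 | -41 94 77 70 | -39 95 77 70 | -37 96 77 70 | -35 97 78 70 | -33 99 80 71 | -31 101 80 72 | -29 101 80 71 | -27 102 80 72 | -25 102 80 72 | -23 101 81 72 | -21 100 80 72 | -19 99 79 71 | -17 97 79 71 | -15 96 78 71 | -13 96 78 71 | -11 97 79 72 | -9 97 79 72 | -7 98 79 72 | -5 99 80 72 | -3 102 81 73 | -1 103 82 73 | 1 103 82 74 | 3 103 82 73 | 5 103 82 74 | 7 103 83 74 | 9 103 82 74 | 11 101 82 73 | 13 99 81 73 | 15 98 80 73 | 17 97 80 72 | 19 98 80 73 | 21 99 81 73 | 23 99 81 74 | 25 100 82 74 | 27 103 82 74 | 29 104 83 75 | 31 105 84 75 | 33 105 84 75 | 35 104 83 75 | 37 100 81 73 | 39 93 76 70 | 41 85 72 68 | 43 80 70 67 | 45 83 75 70 | 47 95 85 76 | 49 109 97 83 | 51 116 103 88 | 53 125 115 102 | 55 145 140 133 | 57 169 168 167 | 59 187 190 192 | 61 188 192 195 | 63 177 181 183 | 65 156 159 159 | 67 132 133 130 | 69 125 122 116 |
```

Click 2 is gained: the jaw face went from −82 to −72. The tool is squeezed off toward the cradle's −x, so the post sits off-centre on the pads. I locate the post's x from the stored scene view, using the y known from the grip.

```bash
python3 - <<'E'
from h import *
S=load("scene0");T=load("top0");a=.214
g=np.array([.4771,-.2413])
u=np.array([np.cos(a),np.sin(a)]) 
for dx in (-.01,0,.01):
    P=[[*(g+dx*u),z] for z in (.151,.13,.11,.095)]
    print(dx,"scene",proj(S,P).round(1).tolist(),"top",proj(T,P[:2]).round(1).tolist())
im=S["color"].astype(float).mean(2)
for r in range(116,138,2):
    row=150-np.clip(im[r,205:235],0,150); row=np.where(row>60,row-60,0); print(r,(row@np.arange(205,235)/max(row.sum(),1e-9)).round(1),(row>0).sum())
it=T["color"].astype(float).mean(2)[204:222,350:378]; w=np.where(it<60,60-it,0)
yy,xx=np.mgrid[204:222,350:378]; print("top dark centroid",(w*xx).sum()/w.sum(),(w*yy).sum()/w.sum()); print(it.astype(int)[::2,::2])
E
```

```text
-0.01 scene [[220.2, 116.6], [220.6, 122.0], [220.9, 127.1], [221.2, 130.9]] top [[365.7, 215.6], [363.8, 215.6]]
0 scene [[218.0, 117.7], [218.4, 123.2], [218.8, 128.3], [219.0, 132.1]] top [[365.0, 212.4], [363.1, 212.5]]
0.01 scene [[215.8, 118.9], [216.2, 124.4], [216.6, 129.6], [216.9, 133.3]] top [[364.3, 209.3], [362.4, 209.4]]
116 217.5 2
118 217.4 6
120 217.4 7
122 217.6 7
124 217.8 7
126 218.0 7
128 217.9 7
130 218.2 7
132 218.4 7
134 218.5 6
136 218.1 7
top dark centroid 360.344262295082 212.32786885245903
[[108 109  91  97  95 163 169 171 173 177 178 177 178 177]
 [162 154 110  96  94 121 141 159 176 177 176 178 176 176]
 [176 176 142  92  92  94 132 127 157 177 177 177 174 162]
 [176 175 177  95  71  59  58  65  63 104 156 143 152 152]
 [175 178 175 112  59  59  64  66  66  65 137 153 153 154]
 [161 143 150 156  66  59  58  66  64  68 150 156 156 157]
 [156 157 156 155 136 108 110 109 111 144 155 154 154 154]
 [157 157 156 156 155 155 155 155 155 155 155 154 155 155]
 [155 155 155 155 156 155 156 155 155 155 155 156 155 155]]
```

Request:
carry_out([
  [-0.3,[0,0,0],0],
  [-0.3,[0,0,0],0],
  [-0.3,[0.014,0,0],0],
  [-0.3,[0,0,0],0],
  [-1,[0,0,0],0],
  [-1,[0,0,0],0],
  [-1,[0,0,0],0],
  [-1,[0,0,0],0],
  [-1,[0,0,0],0],
  [-1,[0,0,0],0],
])

```text
time: 20.35
ee_pos: [0.4808, -0.2403, 0.297]
tool_rot: [0.994, 0.108, 0.0, -0.0]
force: [0.5, -0.1, -1.2]
width: 0.0235
finger_force: 30.0
```

```bash
python3 q.py; python3 -c "
from h import *;go(None)"
```

```text
t 20.35 q 0.002 local mm [3.8 0.2] F cradle 0.5 -0.2 fz -1.2
t 20.35 pos [ 0.4808 -0.2403  0.297 ] yaw 0.2167 F [ 0.5 -0.1 -1.2] w 0.023480020482254414 29.99974697828293
```

Request:
carry_out([
  [-1,[-0.0044,-0.0349,0],-0.102],
  [-1,[0.0012,-0.0352,0],-0.102],
  [-1,[0.0068,-0.0345,0],-0.102],
  [-1,[0.0089,-0.0248,0],-0.076],
  [-1,[0.0057,-0.0119,0],-0.038],
  [-1,[0,0,0],0],
  [-1,[0,0,0],0],
])

```text
time: 21.22
ee_pos: [0.4704, -0.2095, 0.2968]
tool_rot: [0.964, 0.267, -0.003, 0.002]
force: [-3.4, -7.0, -1.6]
width: 0.023
finger_force: 30.0
```

```bash
python3 q.py; python3 -c "
from h import *;go(None)"
```

```text
t 21.23 q 0.297 local mm [ 0.2 32.5] F cradle -4.8 -6.1 fz -1.6
t 21.225 pos [ 0.4704 -0.2095  0.2968] yaw 0.5401 F [-3.4 -7.  -1.6] w 0.02299227500181619 29.99855786561966
```

Request:
carry_out([
  [-1,[-0.0172,0.0356,0],0.115],
  [-1,[-0.0096,0.0339,0],0.102],
  [-1,[0,0,0],0],
])

```text
time: 21.6
ee_pos: [0.4707, -0.2244, 0.2966]
tool_rot: [0.982, 0.186, -0.006, -0.003]
force: [-10.4, 1.5, 7.4]
width: 0.0233
finger_force: 30.0
```

```bash
python3 q.py; python3 -c "
from h import *;go(None)"
```

```text
t 21.6 q 0.163 local mm [-2.6 17.8] F cradle -9.8 3.7 fz 7.4
t 21.6 pos [ 0.4707 -0.2244  0.2966] yaw 0.375 F [-10.4   1.5   7.4] w 0.02334840559680733 29.97889816761017
```

Request:
carry_out([
  [-1,[-0.004,0.035,0],0.102],
  [-1,[0,0,0],0],
])

```text
time: 21.85
ee_pos: [0.4713, -0.2325, 0.2965]
tool_rot: [0.989, 0.147, -0.009, -0.004]
force: [-15.0, 3.3, 11.2]
width: 0.0239
finger_force: 30.0
```

```bash
python3 q.py; python3 -c "
from h import *;go(None)"
```

```text
t 21.85 q 0.09 local mm [-3.8  9.9] F cradle -14.0 6.4 fz 11.2
t 21.85 pos [ 0.4713 -0.2325  0.2965] yaw 0.2943 F [-15.    3.3  11.2] w 0.02393964136441468 29.98871147632599
```

```bash
python3 -c "
from h import *
from rig import manip
s=manip.read_state();F=s['force'];M=s['wrist_torque'];print(F,M,s['joints'].round(3))
r=np.cross(F,M)/(F@F);print('line of action nearest pt rel TCP (if about TCP, world)',r,F/np.linalg.norm(F), 'couple along F',M@F/np.linalg.norm(F))
c=manip.capture('scene')
cv2.imwrite('pics/w.png',cv2.resize(c['color'][75:195,150:270,::-1],(600,600),interpolation=cv2.INTER_CUBIC))"
```

```text
[-15.01441346   3.27909587  11.15772933] [0.21370106 2.96256614 0.17135749] [ 0.252  0.578  0.248  1.906 -0.204  0.701 -0.657]
line of action nearest pt rel TCP (if about TCP, world) [-0.09008987  0.01374418 -0.12526877] [-0.79058276  0.17266053  0.58750936] couple along F 0.4432440086295902
```

View pics/w.png

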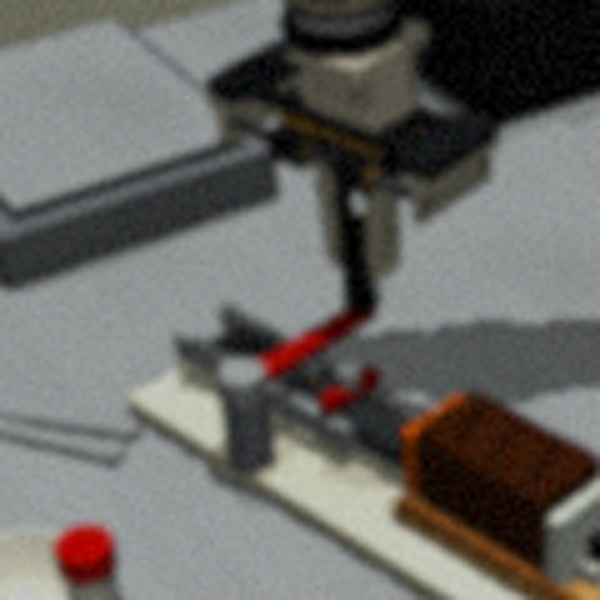

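```bash
cat >> q.py <<'E'
z=R.from_quat(st["tool_rot"]).apply([0,0,1]); gp=st["ee_pos"]+.167*z; d=gp[:2]-np.array([.4771,-.2413])
print("grasp local mm",(np.array([d@[np.cos(a),np.sin(a)],d@[-np.sin(a),np.cos(a)]])*1e3).round(1),"z",gp[2].round(4),"w",st["width"].round(4))
E
python3 q.py; python3 - <<'E'
from h import *
a=.214
for n,p,q in [("grip3",[.4808,-.2403],[.994,.108,0,0]),("fwd3",[.4704,-.2095],[.964,.267,-.003,.002]),("b3",[.4707,-.2244],[.982,.186,-.006,-.003]),("end2",[.4689,-.2448],[.994,.105,-.010,-.001]),("fwd2",[.4666,-.2115],[.964,.266,-.003,.003])]:
    g=np.array(p)+.167*R.from_quat(q).apply([0,0,1])[:2]-[.4771,-.2413]
    print(n,(g@[np.cos(a),np.sin(a)]*1e3).round(1),(g@[-np.sin(a),np.cos(a)]*1e3).round(1))
E
```

```text
t 21.9 q 0.091 local mm [-3.8  9.9] F cradle -13.7 5.3 fz 12.2
grip3 3.8 0.2
fwd3 -0.8 31.8
b3 -4.6 18.9
end2 -12.0 -1.0
fwd2 -4.9 30.3Traceback (most recent call last):
  File "q.py", line 9, in <module>
    print("grasp local mm",(np.array([d@[np.cos(a),np.sin(a)],d@[-np.sin(a),np.cos(a)]])*1e3).round(1),"z",gp[2].round(4),"w",st["width"].round(4))
                                                                                                                              ^^^^^^^^^^^^^^^^^
AttributeError: 'float' object has no attribute 'round'
```

The picture shows the post cleanly between the fingers at (360,260) and nothing else touched, so the drift is only slip on the pads. I relax the grip here, finish the return and re-grip.

Request:
carry_out([
  [-0.3,[0,0,0],0],
  [-0.3,[0,0,0],0],
  [-0.3,[0.0016,0.0352,0],0.101],
  [-0.3,[0,0,0],0],
  [-1,[0,0,0],0],
  [-1,[0,0,0],0],
  [-1,[0,0,0],0],
  [-1,[0,0,0],0],
  [-1,[0,0,0],0],
])

```text
time: 23.02
ee_pos: [0.4809, -0.2402, 0.2969]
tool_rot: [0.994, 0.108, 0.0, -0.0]
force: [1.6, 2.2, -2.6]
width: 0.0234
finger_force: 30.0
```

```bash
sed -i 's/st\["width"\].round(4)/round(st["width"],4)/' q.py; python3 q.py; cat > gap2.py <<'E'
import sys,io,contextlib
import gap_core
E
rm gap2.py; python3 gap.py 3 | tr '|' '\n' | awk '($1<-50)||($1>38&&$1<60)' | tr '\n' '|'
```

```text
t 23.02 q 0.002 local mm [4.  0.2] F cradle 2.0 1.8 fz -2.6
grasp local mm [4.1 0.2] z 0.1299 w 0.0234
-115 103 106 106 | -113 109 112 113 | -111 112 115 115 | -109 113 116 116 | -107 111 114 115 | -105 109 112 112 | -103 109 111 112 | -101 109 112 112 | -99 109 112 113 | -97 110 112 113 | -95 111 114 114 | -93 112 115 115 | -91 111 114 115 | -89 111 114 115 | -87 111 114 115 | -85 112 115 116 | -83 113 117 118 | -81 116 119 121 | -79 119 122 123 | -77 125 128 129 | -75 132 134 134 | -73 137 134 130 | -71 149 130 116 | -69 162 123 94 | -67 177 122 80 | -65 174 118 76 | -63 151 104 72 | -61 112 82 67 | -59 85 70 65 | -57 86 71 66 | -55 92 74 67 | -53 97 77 69 | -51 99 78 70 | 39 105 84 75 | 41 104 83 75 | 43 99 80 73 | 45 92 76 70 | 47 84 72 68 | 49 78 70 68 | 51 81 75 72 | 53 101 96 91 | 55 135 133 129 | 57 166 167 166 | 59 186 190 192 | |
```

Click 3 is gained: the jaw is at −62.5 and the loaf has been pushed about 6 mm toward the stop. Stroke 4, relaxing mid-return as before.

Request:
carry_out([
  [-1,[-0.0044,-0.0349,0],-0.102],
  [-1,[0.0012,-0.0352,0],-0.102],
  [-1,[0.0068,-0.0345,0],-0.102],
  [-1,[0.0089,-0.0248,0],-0.076],
  [-1,[0.0057,-0.0119,0],-0.038],
  [-1,[0,0,0],0],
  [-1,[0,0,0],0],
])

```text
time: 23.95
ee_pos: [0.4699, -0.2105, 0.2968]
tool_rot: [0.964, 0.266, -0.003, 0.003]
force: [-5.2, -8.5, -4.2]
width: 0.0235
finger_force: 30.0
```

```bash
python3 q.py
```

```text
t 23.95 q 0.288 local mm [-0.5 31.6] F cradle -6.8 -7.2 fz -4.2
grasp local mm [-1.5 30.6] z 0.1298 w 0.0235
```

Request:
carry_out([
  [-1,[-0.0172,0.0356,0],0.115],
  [-1,[-0.0096,0.0339,0],0.102],
  [-1,[-0.004,0.035,0],0.102],
  [-0.3,[0,0,0],0],
  [-0.3,[0,0,0],0],
  [-0.3,[0.0016,0.0352,0],0.101],
  [-0.3,[0,0,0],0],
  [-1,[0,0,0],0],
  [-1,[0,0,0],0],
  [-1,[0,0,0],0],
  [-1,[0,0,0],0],
  [-1,[0,0,0],0],
])

```text
time: 25.45
ee_pos: [0.481, -0.2403, 0.2973]
tool_rot: [0.994, 0.108, 0.001, 0.0]
force: [-0.3, 2.8, 2.6]
width: 0.0236
finger_force: 30.0
```

```bash
python3 q.py;  python3 gap.py 4 | tr '|' '\n' | awk '($1<-44&&$1>-80)||($1>38&&$1<60)' | tr '\n' '|'; python3 - <<'E'
# subpixel shifts of jaw edge and loaf scoring pattern between pictures
from h import *
B=np.array([.4815,-.0381]);a=.214;ys=np.arange(-.12,.07,.0005)
def prof(n,z=.09):
    t=load(n);o=[]
    for x in np.arange(-.02,.021,.002):
        P=np.c_[B[0]+x*np.cos(a)-ys*np.sin(a),B[1]+x*np.sin(a)+ys*np.cos(a),0*ys+z]
        p=proj(t,P).astype(np.float32);o.append(cv2.remap(t['color'],p[:,0].reshape(1,-1),p[:,1].reshape(1,-1),cv2.INTER_LINEAR)[0].astype(float))
    return np.mean(o,0)
def shift(p,q,lo,hi,ch):
    i=(ys>lo)&(ys<hi);best=[]
    for s in np.arange(-.003,.014,.00025):
        best.append((np.mean((np.interp(ys[i]+s,ys,q[:,ch])-p[i,ch])**2),s))
    return min(best)[1]*1e3
P={n:prof(n) for n in("top1","top2","top3","top4")}
for u,v in (("top1","top2"),("top2","top3"),("top3","top4")): print(u,v,"loaf shift",shift(P[u],P[v],-.04,.042,0))
rb=lambda p:p[:,0]-p[:,2]
for n in P:
    d=rb(P[n]);i=ys<-.04; print(n,"jaw orange centroid",(np.sum(ys[i]*np.clip(d[i]-40,0,None))/np.sum(np.clip(d[i]-40,0,None))*1e3).round(2))
E
```

```text
t 25.45 q 0.001 local mm [4.  0.1] F cradle 0.3 2.8 fz 2.6
grasp local mm [4.2 0.1] z 0.1303 w 0.0236
 -79 115 118 119 | -77 114 117 119 | -75 114 117 119 | -73 114 117 119 | -71 117 120 122 | -69 121 123 125 | -67 125 127 128 | -65 132 130 127 | -63 143 125 114 | -61 160 122 95 | -59 175 121 80 | -57 170 117 76 | -55 143 103 73 | -53 105 81 67 | -51 90 72 66 | -49 93 75 68 | -47 98 78 70 | -45 100 79 71 | 39 103 83 75 | 41 105 84 75 | 43 105 84 76 | 45 105 84 75 | 47 103 82 74 | 49 98 80 73 | 51 92 77 72 | 53 98 89 86 | 55 125 123 123 | 57 158 159 161 | 59 184 188 190 |top1 top2 loaf shift 2.6020852139652106e-15
top2 top3 loaf shift 5.750000000000008
top3 top4 loaf shift 5.500000000000007
top1 jaw orange centroid -84.56
top2 jaw orange centroid -74.65
top3 jaw orange centroid -64.89
top4 jaw orange centroid -57.06
```

After click 4 the jaw moved 7.8 mm of the 10 mm, so the spring holds only about 2 N, which is not firm yet. One more click should give about 10 N.

Request:
carry_out([
  [-1,[-0.0044,-0.0349,0],-0.102],
  [-1,[0.0012,-0.0352,0],-0.102],
  [-1,[0.0068,-0.0345,0],-0.102],
  [-1,[0.0089,-0.0248,0],-0.076],
  [-1,[0.0057,-0.0119,0],-0.038],
  [-1,[0,0,0],0],
  [-1,[0,0,0],0],
])

```text
time: 26.38
ee_pos: [0.4696, -0.2123, 0.2972]
tool_rot: [0.964, 0.265, -0.003, 0.005]
force: [-5.6, -11.3, 1.0]
width: 0.0238
finger_force: 30.0
```

```bash
python3 q.py
```

```text
t 26.38 q 0.273 local mm [-1.2 30. ] F cradle -7.9 -9.9 fz 1.0
grasp local mm [-2.1 28.4] z 0.1302 w 0.0238
```

Request:
carry_out([
  [-1,[0.004,-0.012,0],0],
  [-1,[0,0,0],0],
])

```text
time: 26.62
ee_pos: [0.469, -0.2097, 0.2971]
tool_rot: [0.964, 0.265, -0.003, 0.005]
force: [-4.7, -12.8, 0.6]
width: 0.0234
finger_force: 30.0
```

```bash
python3 q.py
```

```text
t 26.62 q 0.297 local mm [-1.2 32.6] F cradle -7.3 -11.5 fz 0.6
grasp local mm [-2.1 30.8] z 0.1302 w 0.0234
```

Request:
carry_out([
  [-1,[-0.0212,0.0476,0],0.115],
  [-1,[-0.0096,0.0339,0],0.102],
  [-1,[-0.004,0.035,0],0.102],
  [-0.3,[0,0,0],0],
  [-0.3,[0,0,0],0],
  [-0.3,[0.0016,0.0352,0],0.101],
  [-0.3,[0,0,0],0],
  [-1,[0,0,0],0],
  [-1,[0,0,0],0],
  [-1,[0,0,0],0],
  [-1,[0,0,0],0],
  [-1,[0,0,0],0],
])

```text
time: 28.12
ee_pos: [0.4806, -0.2406, 0.2968]
tool_rot: [0.994, 0.108, -0.0, 0.0]
force: [0.4, -0.1, -4.3]
width: 0.0233
finger_force: 30.0
```

```bash
python3 q.py;  python3 gap.py 5 >/dev/null; cat > sh.py <<'E'
from h import *
import sys
B=np.array([.4815,-.0381]);a=.214;ys=np.arange(-.12,.07,.0005)
def prof(n,z=.09):
    t=load(n);o=[]
    for x in np.arange(-.02,.021,.002):
        P=np.c_[B[0]+x*np.cos(a)-ys*np.sin(a),B[1]+x*np.sin(a)+ys*np.cos(a),0*ys+z]
        p=proj(t,P).astype(np.float32);o.append(cv2.remap(t['color'],p[:,0].reshape(1,-1),p[:,1].reshape(1,-1),cv2.INTER_LINEAR)[0].astype(float))
    return np.mean(o,0)
u,v=prof(sys.argv[1]),prof(sys.argv[2]);i=(ys>-.035)&(ys<.045)
print("loaf shift mm",min((np.mean((np.interp(ys[i]+s,ys,v[:,0])-u[i,0])**2),s) for s in np.arange(-.003,.014,.00025))[1]*1e3)
for p in(u,v):
    d=np.clip(p[:,0]-p[:,2]-40,0,None)*(ys<-.04);print("jaw",(ys@d/d.sum()*1e3).round(2))
E
python3 sh.py top4 top5
```

```text
t 28.12 q -0.0 local mm [ 3.6 -0.1] F cradle 0.4 -0.2 fz -4.3
grasp local mm [ 3.6 -0.1] z 0.1298 w 0.0233
loaf shift mm 2.6020852139652106e-15
jaw -57.06
jaw -57.0
```

Neither the loaf nor the jaw moved on click 5, so the loaf is against the stop. The grip force rose about 5 N over the free strokes, which means about 12 N squeeze at the stroke's end. I release, retreat and verify rack and lever.

Request:
carry_out([
  [-0.3,[0,0,0],0],
  [-0.3,[0,0,0],0],
  [0.5,[0,0,0],0],
  [1,[0,0,0],0],
  [1,[0,0,0],0],
  [1,[0,0,-0.1],0],
  [1,[0,0,-0.15],0],
  [1,[0,0,-0.2],0],
  [1,[0,0.2,0],0],
  [1,[0,0.2,0],0],
  [1,[0,0.2,0],0],
  [1,[0,0.2,0],0],
  [1,[0,0.2,0],0],
  [1,[0,0,0],0],
  [1,[0,0,0],0],
])

```text
time: 30.05
ee_pos: [0.5344, -0.484, 0.409]
tool_rot: [0.994, 0.108, -0.0, -0.001]
force: [-0.9, 0.1, 0.3]
width: 0.0929
finger_force: 0.0
```

```bash
python3 gap.py 6 >/dev/null; python3 sh.py top5 top6; python3 -c "
from h import *
go(None)
a=load('top0')['color'][160:250,250:400,::-1];b=load('top6')['color'][160:250,250:400,::-1]
cv2.imwrite('pics/f.png',cv2.resize(np.vstack([a,b]),None,fx=3.3,fy=3.3,interpolation=cv2.INTER_CUBIC))"
```

```text
loaf shift mm 2.0000000000000044
jaw -57.0
jaw -57.01
t 30.1 pos [ 0.5348 -0.4833  0.4095] yaw 0.2182 F [ 1.1 -0.2 -0.6] w 0.0932273346595189 0.0
```

View pics/f.png

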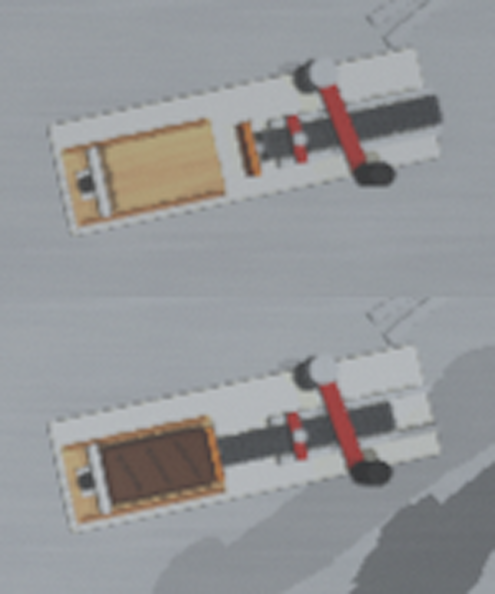

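The lower half shows the loaf tight between jaw and stop. The rack end moved about 49 px (x 441 to 392), which is about 50 mm or five clicks. The grip appears about 4 px toward +y (375 to 371), so I measure whether the lever is fully back.

```bash
python3 - <<'E'
from h import *
def cen(n):
    c=load(n)["color"].astype(float); it=c.mean(2)[205:220,352:376]; w=np.clip(85-it,0,None)
    yy,xx=np.mgrid[205:220,352:376]
    red=np.clip(c[...,0]-c[...,1]-50,0,None)[180:208,345:365]; y2,x2=np.mgrid[180:208,345:365]
    return (w*xx).sum()/w.sum(),(w*yy).sum()/w.sum(),(red*x2).sum()/red.sum(),(red*y2).sum()/red.sum()
for n in("top0","top6"): print(n,np.round(cen(n),2))
E
```

```text
top0 [362.45 212.32 353.29 196.7 ]
top6 [361.51 212.59 352.8  196.8 ]
```

The lever stands about 3 mm (0.03 rad) short of its rest, because my first grip had nudged it. I go back, cage the grip loosely and push it to its stop.

Request:
carry_out([
  [1,[0,-0.2,0],0],
  [1,[0,-0.2,0],0],
  [1,[0,-0.2,0],0],
  [1,[0,-0.2,0],0],
  [1,[0,-0.2,0],0],
  [1,[0,0,0],0],
  [1,[0,0,0],0],
  [1,[0,0,0.2],0],
  [1,[0,0,0.15],0],
  [1,[0,0,0.1],0],
  [-0.3,[0,0,0],0],
  [-0.3,[0,0,0],0],
  [-0.3,[0,0,0],0],
  [-0.3,[0,0,0],0],
  [-0.3,[0,0,0],0],
  [-0.3,[0,0,0],0],
])

```text
time: 32.1
ee_pos: [0.4806, -0.2405, 0.2972]
tool_rot: [0.994, 0.108, 0.0, 0.0]
force: [-0.5, 0.4, -0.4]
width: 0.0371
finger_force: 0.0
```

```bash
python3 q.py
```

```text
t 32.1 q 0.001 local mm [3.5 0.1] F cradle -0.5 0.5 fz -0.4
grasp local mm [3.6 0.1] z 0.1302 w 0.0371
```

Request:
carry_out([
  [-0.3,[0,0,0],0],
  [-0.3,[0,0,0],0],
  [-0.3,[0,0.016,0],0],
  [-0.3,[0,0.016,0],0],
  [-0.3,[0,0.008,0],0],
  [-0.3,[0,0,0],0],
])

```text
time: 32.85
ee_pos: [0.4828, -0.2497, 0.2969]
tool_rot: [0.994, 0.108, -0.0, -0.001]
force: [0.5, 4.4, 1.5]
width: 0.0327
finger_force: 1.7
```

```bash
python3 q.py
```

```text
t 32.85 q -0.087 local mm [ 3.8 -9.4] F cradle 1.5 4.2 fz 1.5
grasp local mm [ 3.8 -9.1] z 0.1299 w 0.0327
```

Request:
carry_out([
  [-0.3,[0,0.012,0],0],
  [-0.3,[0,0,0],0],
  [-0.3,[0,0,0],0],
])

```text
time: 33.22
ee_pos: [0.4832, -0.2506, 0.2968]
tool_rot: [0.994, 0.109, -0.001, -0.003]
force: [-0.8, 6.9, 3.8]
width: 0.0327
finger_force: 4.0
```

```bash
python3 q.py
```

```text
t 33.23 q -0.096 local mm [  4.  -10.4] F cradle 0.7 6.9 fz 3.8
grasp local mm [ 3.8 -9.2] z 0.1298 w 0.0327
```

The fingers stopped moving while the force rose, so the lever is at its hard stop. Back off, open and retreat.

Request:
carry_out([
  [-0.3,[0,-0.026,0],0],
  [-0.3,[0,0,0],0],
  [0.5,[0,0,0],0],
  [1,[0,0,0],0],
  [1,[0,0,0],0],
  [1,[0,0,0],0],
  [1,[0,0,-0.1],0],
  [1,[0,0,-0.15],0],
  [1,[0,0,-0.2],0],
  [1,[0,0.2,0],0],
  [1,[0,0.2,0],0],
  [1,[0,0.2,0],0],
  [1,[0,0.2,0],0],
  [1,[0,0.2,0],0],
  [1,[0,0,0],0],
  [1,[0,0,0],0],
])

```text
time: 35.22
ee_pos: [0.5358, -0.4903, 0.409]
tool_rot: [0.994, 0.108, -0.0, -0.001]
force: [-0.3, 0.3, -0.1]
width: 0.0929
finger_force: 0.0
```

```bash
python3 gap.py 7 >/dev/null; python3 sh.py top6 top7; python3 - <<'E'
from h import *
def cen(n):
    c=load(n)["color"].astype(float); it=c.mean(2)[205:220,352:376]; w=np.clip(85-it,0,None)
    yy,xx=np.mgrid[205:220,352:376]
    red=np.clip(c[...,0]-c[...,1]-50,0,None)[180:208,345:365]; y2,x2=np.mgrid[180:208,345:365]
    return (w*xx).sum()/w.sum(),(w*yy).sum()/w.sum(),(red*x2).sum()/red.sum(),(red*y2).sum()/red.sum()
for n in("top0","top6","top7"): print(n,np.round(cen(n),2))
a,b=load("top0")["color"].astype(int),load("top7")["color"].astype(int)
m=((abs(a-b).max(2)>40)*255).astype(np.uint8); n,_,s,c=cv2.connectedComponentsWithStats(m)
print([(c[i].round().astype(int).tolist(),int(s[i,4])) for i in range(1,n) if s[i,4]>15])
E
```

```text
loaf shift mm 2.6020852139652106e-15
jaw -57.01
jaw -57.02
top0 [362.45 212.32 353.29 196.7 ]
top6 [361.51 212.59 352.8  196.8 ]
top7 [362.75 212.17 353.53 196.84]
[([451, 169], 98), ([425, 290], 14289), ([437, 189], 41), ([374, 248], 3696), ([375, 194], 130), ([224, 213], 707), ([303, 209], 763), ([457, 329], 583), ([293, 320], 16), ([263, 380], 37)]
```

The lever is at rest, the jaw and loaf are unchanged, and no bystander moved; the other image changes are the arm and its shadow.

```bash
python3 -c "
from rig import manip;print(manip.job_done())"
```

```text
the job is handed in; nothing more can be done
None
```

I handed the job in at about 35 s: the rye loaf is clamped against the stop after five clicks at an estimated 10 N (worked out from jaw travel and grip force), the lever is back at rest, and nothing else on the counter moved.

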